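# Change the clogged filter cartridge of a fume extractor

### The arm

A 6-joint arm with a two-finger parallel gripper is mounted at the origin on a cart in front of the work surface, level with it; the furniture and walls round the work are solid. World frame = base frame: x ahead of the robot, y to its left, z up, the work surface at z = 0. Lengths are in m, angles in rad, forces in N, time in s.
With the tool pointing down it reaches from about 0.35 to 0.85 m from the base axis. Payload 8.1 kg.
Tool frame: the origin (TCP) lies midway between the tips of the shut fingers; the grasp point (between the pads) lies 19 mm behind it; z points along the fingers, y is the line along which they close (so a half turn about z gives the same grasp; the last joint's range is limited). The gripper opens to 93 mm and grips with 3 to 60 N. Pads are 15 mm wide; open, the fingers measure 128 mm over their backs; the gripper's body (75 mm by 188 mm) begins 65 mm behind the grasp point.
Start: joints at [1.198, 0.13, 1.488, -0, 1.523, -0.085], TCP at [0.17, 0.575, 0.219] pointing down, gripper open.
Joint ranges: [-2.96, 2.96], [-0.89, 2.26], [0.02, 2.5], [-1.34, 4.48], [0, 2.73], [-2.66, 2.66]. Speed limits (rad/s): [2.39, 2.39, 2.79, 3.14, 3.14, 3.14].

### API

Orientations are given as a unit quaternion [x, y, z, w].
In Python, from rig import sensors, viewer, workorder gives the robot as it stands. The module is installed in compiled form; this text tells all that it offers.
- The arm moves only by the tool step_arm, never from a script. Its argument "rows" is text: rows parted by semicolons, each of 5 numbers parted by spaces: the finger opening in mm, from 0 to 93, then the shift along the tool's x, y, z in mm, then the turn about the tool's z in degrees. A call has 1 to 12 rows; each row shifts and turns the commanded pose from where the row before left it, along the tool's axes as they then stand; what a row does not reach is not made up. A row lasts 1/10 s, in which the tool goes at most 50 mm and 8.59 degrees, less where a joint would pass 70% of its speed; a pose out of reach is approached as far as the arm can. A call is refused whole if a number of a shift passes 50 or a number of a turn 8.59, either way. A call with a gripper value outside its range is refused whole. The fingers move at their own pace and stop on an object; the grip force is fixed at half the most. Time passes only in rows, so rows that do not move let the fingers close. It gives the time, the measured TCP pose, the force, the opening and the grip force at its end, in the units of the state.
- sensors.get_obs(): the state, without advancing time (a new reading comes with each control period).
- viewer.read_camera(name): name is "scene" or "side" or "wrist"; returns the picture (400x640x3 uint8, blue, green, red); there is no depth.
- viewer.calibration(name): a dict with "fx", "fy", "cx", "cy" (pixels), "R" (3x3) and "t" (3): a world point X has camera coordinates R X + t; the wrist camera has in their place "T_tool_cam" (4x4, takes a point from camera to tool coordinates, whose origin is the TCP and whose axes are the flange's). Camera axes: x right, y down, z forward; pixel columns grow to the right and rows downward; lengths in m; the calibration is good to about 2 mm. The wrist camera is an equidistant fisheye: a pixel r from the principal point sees the ray r / f radians off the axis. A picture is of the moment at which its call begins: read the wrist's pose just before it. calibration takes no time and is no camera call.
- workorder.close_job(): hands the job in; it is judged then, once.
The state is a dict: "clock": time; "joint_positions": joint angles; "dq": joint speeds; "effort": joint torques, N m; "ee_pos": TCP position; "tool_rot": TCP orientation; "force": force on the tool from outside, world axes, zero at the start; "moment": the same for the moment, N m; "opening": finger opening in m; "grasp_force": force on a finger pad.
Only numpy, scipy, OpenCV 4.12 (cv2) and the standard library are available. Lean on these libraries where they do the work, as an engineer would, in place of code of your own. Each camera call takes 0.05 s, during which the arm holds its last target. There are 200 camera calls.

### The job

Change the fume extractor's filter: squeeze together the two side tabs of the clogged cartridge in its collar, keep them squeezed while you turn it anticlockwise (seen from above) until you feel its stop, lift it out and stand it upright in the grey tray. Then fetch the fresh cartridge from the pink foam, lower it into the collar and, tabs squeezed, turn it clockwise so that, once let go, both tabs spring out into the collar's slots and lock it. Never force a cartridge in the extractor, and leave everything else on the bench and in the tray where it is.

Things in the scene. Friction and masses are not known exactly. Their poses are not given: they have to be found in the camera images.
- used_grip (a point): The clogged cartridge, locked in the extractor's collar: white plastic, about 0.15 kg, 68 mm tall; round spigot 50 mm across below, round deck 63 mm across 20 to 24 mm above the underside, slotted inlet head (50 x 25 mm, 47 mm high) between two upright flat spring tabs. The point is on its axis midway between the tabs, 50 mm above the underside; z up, tabs at +y and -y, squeezed along y.
- used_edge (a point): Middle of the outer face of the clogged cartridge's +y tab, 27 mm from the axis, 50 mm above the underside; it moves with the cartridge, not with the tab. Each tab is 22 mm wide, 5 mm thick, from 25 to 68 mm above the underside; their outer faces are 54 mm apart, 42 mm when squeezed to their stops (6 mm each; 4 N at first, about 10 N each when fully in).
- fresh_grip (a point): The fresh cartridge, alike in every way, upright on the pink foam pad (top about 6 mm above the bench) at the right. The point is on its axis between the tabs, 50 mm above the underside; z up, tabs at +y and -y. Two bayonet lugs at its +x and -x, 6 to 12 mm above the underside, reach 31.5 mm from the axis and are 13 mm wide; in the collar they sit under a ring that stops it lifting.
- fresh_edge (a point): Middle of the outer face of the fresh cartridge's +y tab (moves with the cartridge, not with the tab). A 9 mm wide tooth on the foot of each tab, 25 to 30 mm above the underside, reaches 38.5 mm from the axis, 32.5 mm when squeezed: out, it catches in a slot of the collar and stops the cartridge turning; squeezed, it clears the collar's wall.
- fresh_left_tab (a joint): Travel of the fresh cartridge's +y tab: 0 = sprung out, 0.006 m = squeezed fully in. If the tooth rubs on the collar's inner wall instead of standing in a slot it stays at about 0.004.
- fresh_right_tab (a joint): The same for its -y tab.
- port (a point): Centre of the collar's rim on top of the extractor. The collar is a round wall 81 mm across outside, 69 mm inside; its rim is 30 mm above the seat on which a cartridge's underside stands. z up. Two slots for the teeth, 13 mm wide, open at the top, lie at this frame's +y and -y: locked, a cartridge's tabs stand there, either way round.
- extractor: Grey fume extractor, fixed, case 124 x 112 mm; origin on the bench under the collar's axis. The bayonet ring in the collar (54 mm hole, 14 to 18 mm above the seat) has two gaps and is clamped at another angle each time: a cartridge meets its hard stop 70 to 115 degrees anticlockwise of locked, and 2 to 20 degrees short of the stop it lifts out or goes in freely. Turning takes under 0.2 N m.
- tray: Fixed grey plastic tray, 160 x 110 mm, walls 24 mm high and 4 mm thick; origin on the bench under its centre, x along its length, its floor 4 mm above the bench. A heat sink and a potentiometer lie at its +x end.
- tray_space (a point): On the tray's floor, middle of its free part, 24 mm from the centre towards -x.
- heatsink: Black finned heat sink, 24 x 32 x 18 mm, in the tray.
- pot_part: Round grey potentiometer, 34 mm across, 27 mm tall, in the tray.
- solder_spool: Solder spool standing at the back, 55 mm across, 46 mm tall.
- flux_bottle: Needle-tip flux bottle at the back, 33 mm across, 112 mm tall.
- flush_cutter: Red-handled flush cutters lying on the black pad in front, 46 x 125 x 14 mm.
- marker_black: Black-capped marker lying in front of the foam, 16 x 122 x 17 mm.
- tweezers_bent: Black bent tweezers lying in front, 18 x 116 x 10 mm.
- board_small_1: Small green circuit board at the back right, 30 x 62 x 11 mm.
- board_small_2: Small green circuit board on the black pad, 37 x 50 x 13 mm.
- meter: Yellow hand multimeter lying front right, 142 x 70 x 38 mm.
Mind the look-alikes: they are no part of the job. What is shaped like the part that bears used_grip but green is not meant.

How it is judged:
On the way:
1. the clogged cartridge, still seated in the collar, has been turned at least 45 degrees anticlockwise (x of used_edge in the frame of port below -0.019 m and horizontal distance between used_grip and port below 0.008 m and z of used_grip in the frame of port below 0.028 m), for 0.1 s.
At the end, for the whole second after the job is handed in: The clogged cartridge stands upright (within 0.15 rad) on the tray's floor; the fresh one sits down in the collar (within 6 mm of its axis, 3.5 mm of its full depth, 0.1 rad of upright) with both tabs sprung out into the slots (within 2 mm of fully out) (x of used_grip in the frame of tray between -0.06 and 0.06 m and y of used_grip in the frame of tray between -0.04 and 0.04 m and z of used_grip in the frame of tray between 0.046 and 0.062 m and angle between used_grip's own z axis and vertical below 0.15 rad and horizontal distance between fresh_grip and port below 0.006 m and z of fresh_grip in the frame of port below 0.0235 m and angle between fresh_grip's own z axis and vertical below 0.1 rad and value of joint each of fresh_left_tab, fresh_right_tab below 0.002 m); the robot touches nothing.
It fails at once if a cartridge presses on the extractor with over 60 N (forced) (contact force between any of used, fresh and extractor above 60 N).
It fails at once if another thing on the bench or in the tray is shifted by over 30 mm (distance of any of heatsink, pot_part, solder_spool, flux_bottle, flush_cutter, marker_black, tweezers_bent, board_small_1, board_small_2, meter from where it was at the start of the episode above 0.03 m).
It also fails if it takes over 70 s, if anything falls off the work surface, if the arm or the gripper's body presses on something with over 40 N, if the wrist force passes 120 N, or if a joint passes its speed limit or range.

## Working session

There is one attempt and no reset: what is moved stays moved. The work goes in short steps, Python scripts to look and compute and a tool call to move; the robot and the scene stay as the last step left them, time stands still between calls to the robot, and variables do not carry over. Pictures are saved under pics/ and viewed, at most 10 in all, crops included, and the job is handed in when it is done.

Besides the shell and the picture viewer there is one more tool, called after "Emit:" as a command line: name --argument value ..., lists and objects as JSON in quotes. step_arm: Moves the arm, as the interface text tells. Its arguments: {"type":"object","properties":{"rows":{"type":"string"}},"required":["rows"]}

```bash
mkdir -p pics; cat > h.py <<'E'
import numpy as np, cv2
from rig import sensors, viewer, workorder
from scipy.spatial.transform import Rotation as Rn
def ray(name,u,v,obs=None):
    c=viewer.calibration(name)
    if name!="wrist":
        d=np.array([(u-c["cx"])/c["fx"],(v-c["cy"])/c["fy"],1.]); R=np.array(c["R"]);t=np.array(c["t"])
        return -R.T@t, R.T@d
    x,y=u-c["cx"],v-c["cy"]; r=np.hypot(x,y); th=r/c["fx"]
    d=np.array([np.sin(th)*x/max(r,1e-9),np.sin(th)*y/max(r,1e-9),np.cos(th)])
    T=np.array(c["T_tool_cam"]); R=Rn.from_quat(obs["tool_rot"]).as_matrix()
    return np.array(obs["ee_pos"])+R@T[:3,3], R@T[:3,:3]@d
def plane(name,u,v,z,obs=None):
    o,d=ray(name,u,v,obs); return o+d*(z-o[2])/d[2]
def proj(name,X,obs=None):
    c=viewer.calibration(name)
    if name!="wrist":
        p=np.array(c["R"])@X+np.array(c["t"]); return c["fx"]*p[0]/p[2]+c["cx"],c["fy"]*p[1]/p[2]+c["cy"]
    T=np.array(c["T_tool_cam"]); R=Rn.from_quat(obs["tool_rot"]).as_matrix()
    p=T[:3,:3].T@(R.T@(np.array(X)-obs["ee_pos"])-T[:3,3]); th=np.arccos(p[2]/np.linalg.norm(p)); q=p[:2]/np.hypot(*p[:2])*th*c["fx"]
    return q[0]+c["cx"],q[1]+c["cy"]
E
python3 - <<'E'
from h import *
o=sensors.get_obs(); print(o)
for n in ("scene","side","wrist"):
    cv2.imwrite(f"pics/{n}0.png",viewer.read_camera(n)); c=viewer.calibration(n); print(n,c)
E
```

```text
{'clock': 0.0, 'joint_positions': array([ 1.19761231e+00,  1.31144425e-01,  1.48923434e+00,  2.08467106e-06,
        1.52297996e+00, -8.53580630e-02]), 'dq': array([-1.30613090e-03,  9.15601195e-04,  6.65199132e-04,  1.32570618e-03,
       -2.65756890e-05,  1.16466623e-04]), 'effort': array([-5.36686439e-04, -5.59826517e+01, -4.91767931e+01,  7.68032949e-02,
        3.47847235e-02, -1.85806493e-04]), 'ee_pos': array([0.17007619, 0.57482476, 0.21762211]), 'tool_rot': array([ 1.43416723e-01,  9.89661995e-01, -8.59691469e-04, -2.01699202e-04]), 'force': array([-0.77693496,  0.1628807 ,  0.69513709]), 'moment': array([ 0.00247041, -0.01038201, -0.02047997]), 'grasp_force': 0.0, 'opening': 0.09284353567357778}
scene {'fx': 498.6866152505138, 'fy': 498.6866152505138, 'cx': 315.14272177373647, 'cy': 202.6041876724769, 'R': array([[ 0.78185853, -0.62338576,  0.00935097],
       [-0.41845395, -0.53583065, -0.73333608],
       [ 0.4621618 ,  0.56945212, -0.679802  ]]), 't': array([-0.35141297,  0.38575262,  1.34729534])}
side {'fx': 439.8789214093477, 'fy': 439.8789214093477, 'cx': 323.83814124869554, 'cy': 196.88684981049937, 'R': array([[ 0.91111748, -0.41213199, -0.00348692],
       [-0.18811164, -0.40830877, -0.89325134],
       [ 0.36671371,  0.81451284, -0.44954408]]), 't': array([-0.4507291 ,  0.226303  ,  1.13899212])}
wrist {'fx': 309.70691628693146, 'fy': 309.70691628693146, 'cx': 319.83203897216356, 'cy': 198.43777165479008, 'T_tool_cam': array([[-2.02335877e-04, -9.67123091e-01, -2.54308643e-01,
         7.17669988e-02],
       [ 9.99999974e-01, -1.68058185e-04, -1.56514228e-04,
        -4.67189099e-04],
       [ 1.08629875e-04, -2.54308668e-01,  9.67123099e-01,
        -1.66255371e-01],
       [ 0.00000000e+00,  0.00000000e+00,  0.00000000e+00,
         1.00000000e+00]])}
```

View pics/scene0.png

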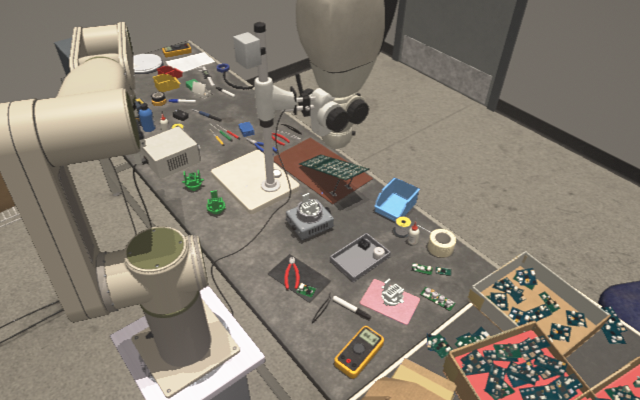

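View pics/side0.png

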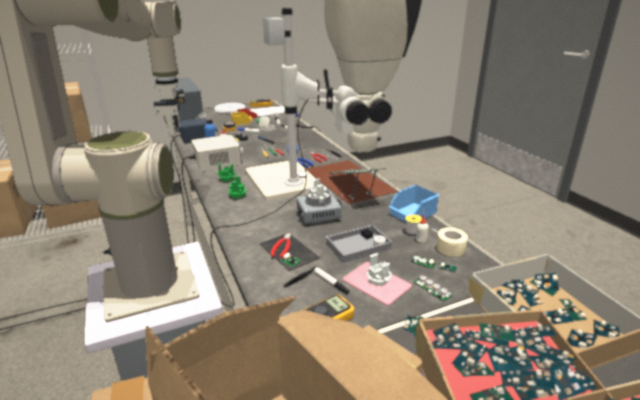

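The scene view shows the extractor with its clogged cartridge at about (311,208), the tray at (361,256) and the fresh cartridge on the foam at (392,292). The green look-alikes are at (193,180) and (215,203). The side view agrees: extractor (319,200), tray (358,241), fresh (379,270).

```bash
python3 - <<'E'
from h import *
def tri(a,b):
    o1,d1=ray("scene",*a);o2,d2=ray("side",*b)
    s=np.linalg.lstsq(np.c_[d1,-d2],o2-o1,rcond=None)[0]; p,q=o1+d1*s[0],o2+d2*s[1]
    return (p+q)/2,np.linalg.norm(p-q)
print("used top",tri((311,205),(319,187)))
print("fresh",tri((392,292),(379,270)))
print("tray",plane("scene",361,256,.015),plane("side",358,241,.015))
print("microscope pole base",plane("scene",270,185,.01),"head",tri((338,140),(362,148)), tri((370,107),(380,108)))
a=cv2.imread("pics/scene0.png")[170:330,260:460]; cv2.imwrite("pics/crop0.png",cv2.resize(a,(750,600),interpolation=cv2.INTER_CUBIC))
E
```

```text
used top (array([0.53640427, 0.13061034, 0.11502758]), np.float64(0.0021988982517245933))
fresh (array([ 0.54319988, -0.23699826,  0.03750384]), np.float64(0.0005677769391877055))
tray [ 0.58024579 -0.06691313  0.015     ] [ 0.576941   -0.06202114  0.015     ]
microscope pole base [0.55296194 0.39434065 0.01      ] head (array([0.79411302, 0.3096753 , 0.14866769]), np.float64(0.0104618142424911)) (array([0.79717962, 0.18450273, 0.33671417]), np.float64(0.03729977426735299))
```

View pics/crop0.png

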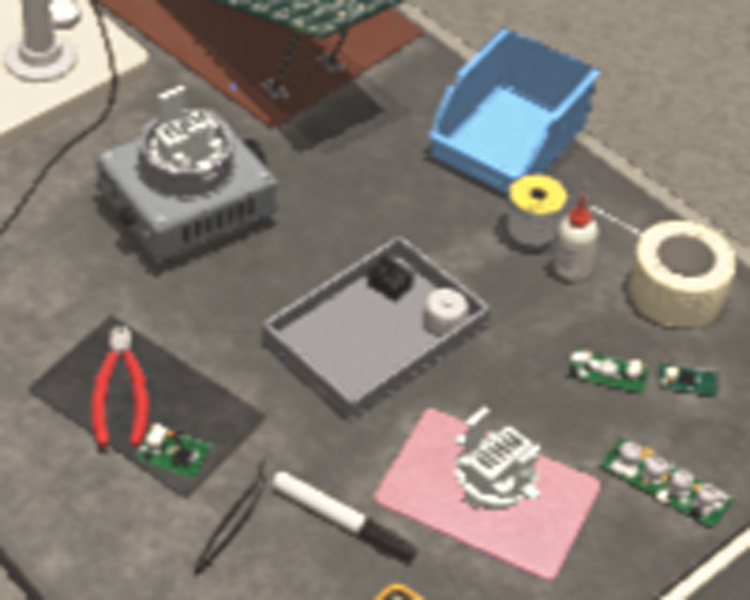

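Emit:
step_arm --rows "93 -12.5 -42 -8 0;93 -12.5 -42 -8 0;93 -12.5 -42 -8 0;93 -12.5 -42 -8 0;93 -36 -22 0 0;93 -36 -22 0 0;93 -36 -22 0 0;93 -36 -22 0 0;93 -36 -22 0 0;93 -36 -22 0 0;93 -36 -22 0 0;93 -36 -22 0 0"

```text
clock: 1.35
ee_pos: [0.3976, 0.1479, 0.2506]
tool_rot: [0.144, 0.99, 0.0, 0.0]
force: [0.1, 0.6, 0.0]
opening: 0.093
grasp_force: 0.0
```

Emit:
step_arm --rows "93 -45 6 0 0;93 -45 6 0 0;93 -45 6 0 0;93 0 0 0 0;93 0 0 0 0"

```text
clock: 1.85
ee_pos: [0.5312, 0.1281, 0.2489]
tool_rot: [0.144, 0.99, -0.0, -0.002]
force: [-0.1, 1.3, 0.7]
opening: 0.0929
grasp_force: 0.0
```

```bash
python3 - <<'E'
from h import *
o=sensors.get_obs(); im=viewer.read_camera("wrist"); cv2.imwrite("pics/w1.png",im); import pickle; pickle.dump(o,open("w1.pkl","wb"))
print(o["clock"],o["ee_pos"],o["tool_rot"])
E
```

```text
1.85 [0.53118988 0.12806812 0.24894165] [ 1.43909094e-01  9.89589316e-01 -4.50374766e-04 -1.71942581e-03]
```

View pics/w1.png

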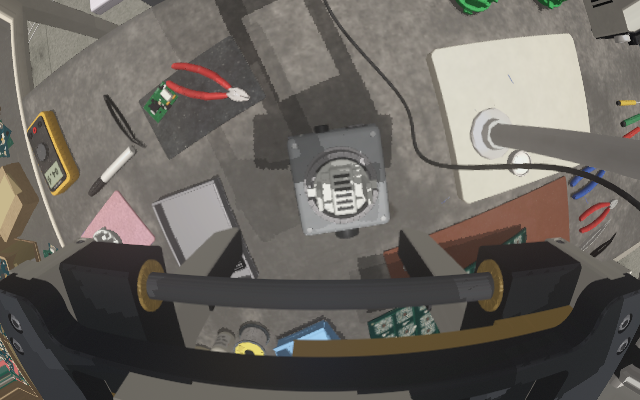

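The wrist view shows the extractor at (340,185), with the cartridge head in its collar at about (342,188). The tray is at (205,220), the foam and fresh cartridge at (105,235), and the microscope pole at right (490,130).

```bash
python3 - <<'E'
from h import *
im=cv2.imread("pics/w1.png")[120:245,265:420]; cv2.imwrite("pics/w1c.png",cv2.resize(im,None,fx=4.8,fy=4.8,interpolation=cv2.INTER_CUBIC))
E
```

```text
(no output)
```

View pics/w1c.png

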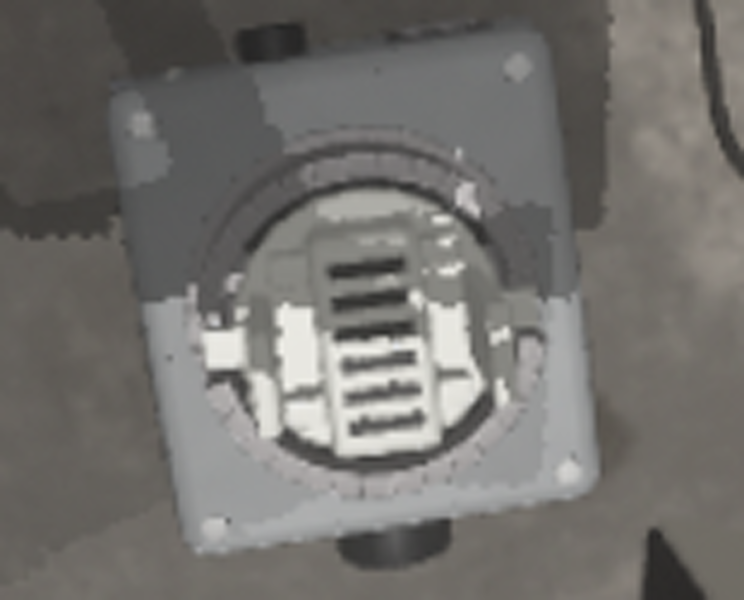

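The crop shows the collar rim spanning about (205–545, 130–497). The head's slots run from (362,228) to (388,455), and the tab teeth are at (222,350) and (520,315).

```bash
python3 - <<'E'
from h import *
import pickle; o=pickle.load(open("w1.pkl","rb"))
P=lambda x,y,z: plane("wrist",265+x/4.8,120+y/4.8,z,o)
for z in (.06,.07,.08,.09):
    c=[P(*q,z)[:2] for q in ((112,95),(545,32),(600,480),(192,552))]
    print(z,[round(np.linalg.norm(c[i]-c[i-1]),4) for i in range(4)],np.mean(c,0))
for z in (.08,.09,.1):
    r=[P(*q,z)[:2] for q in ((203,320),(547,320),(375,128),(380,497))]
    print(z,"rim",np.linalg.norm(r[0]-r[1]),np.linalg.norm(r[2]-r[3]),(r[0]+r[1])/2,(r[2]+r[3])/2)
for z in (.11,.12,.13):
    a,b=P(362,220,z)[:2],P(388,458,z)[:2]; print(z,"head",np.linalg.norm(a-b),(a+b)/2,np.degrees(np.arctan2(*(a-b)[::-1])))
a,b=P(222,350,.085),P(520,315,.085); print("teeth",a,b,np.degrees(np.arctan2(*(b-a)[1::-1])),np.linalg.norm(a-b))
R=Rn.from_quat(o["tool_rot"]).as_matrix(); print("tool y yaw",np.degrees(np.arctan2(R[1,1],R[0,1])))
E
```

```text
0.06 [np.float64(0.1173), np.float64(0.1049), np.float64(0.1143), np.float64(0.1063)] [0.53877632 0.15095366]
0.07 [np.float64(0.114), np.float64(0.1019), np.float64(0.1111), np.float64(0.1033)] [0.53664014 0.15087413]
0.08 [np.float64(0.1107), np.float64(0.099), np.float64(0.1079), np.float64(0.1003)] [0.53450395 0.1507946 ]
0.09 [np.float64(0.1074), np.float64(0.096), np.float64(0.1046), np.float64(0.0973)] [0.53236776 0.15071507]
0.08 rim 0.08023363542082015 0.087783437636704 [0.54058441 0.15183057] [0.54017716 0.15235099]
0.09 rim 0.07784167023841286 0.08516639398265895 [0.53826695 0.15172016] [0.53787184 0.15222506]
0.1 rim 0.07544970505600554 0.0825493503286139 [0.53594949 0.15160974] [0.53556652 0.15209913]
0.11 head 0.05215824287422275 [0.53806363 0.15005203] 170.53885897628354
0.12 head 0.050450542894089935 [0.53560108 0.149989  ] 170.53885897628354
0.13 head 0.04874284291395723 [0.53313852 0.14992597] 170.5388589762835
teeth [0.53620349 0.11597264 0.085     ] [0.54768499 0.18388068 0.085     ] 80.40351707693186 0.06887181107143288
tool y yaw 73.45187900295026
```

```bash
python3 - <<'E'
from h import *
for X in ((.5365,.150,.118),(.5364,.1306,.115),(.537,.151,.0)):
    print(X,proj("scene",np.array(X)),proj("side",np.array(X)))
E
```

```text
(0.5365, 0.15, 0.118) (np.float64(307.55535250471877), np.float64(200.84176639676417)) (np.float64(316.27781283559443), np.float64(183.96510371979429))
(0.5364, 0.1306, 0.115) (np.float64(311.2686301663151), np.float64(204.791722834886)) (np.float64(318.7030344452178), np.float64(187.19025892326516))
(0.537, 0.151, 0.0) (np.float64(307.52473997422567), np.float64(226.3697738887406)) (np.float64(316.69503189893777), np.float64(216.0728071357534))
```

Emit:
step_arm --rows "93 0 11 20 0;93 0 11 20 0;93 0 0 20 -3.5;93 0 0 0 -3.5;93 0 0 0 0;93 0 0 0 0"

```text
clock: 2.5
ee_pos: [0.5374, 0.1501, 0.1922]
tool_rot: [0.083, 0.997, 0.0, 0.001]
force: [-0.0, -0.5, -0.5]
opening: 0.093
grasp_force: 0.0
```

```bash
python3 - <<'E'
from h import *
o=sensors.get_obs(); im=viewer.read_camera("wrist"); cv2.imwrite("pics/w2.png",im); import pickle; pickle.dump(o,open("w2.pkl","wb"))
print(o["clock"],o["ee_pos"],o["tool_rot"])
print([proj("wrist",(.537,.150,z),o) for z in (.05,.12)])
cv2.imwrite("pics/w2c.png",cv2.resize(im[110:250,230:410],None,fx=4.2,fy=4.2,interpolation=cv2.INTER_CUBIC))
E
```

```text
2.5 [0.53735133 0.15007771 0.19218443] [8.32221373e-02 9.96530280e-01 3.49230819e-04 1.16442101e-03]
[(np.float64(319.89917096222604), np.float64(189.0255000604639)), (np.float64(319.98996975181154), np.float64(208.8124110623409))]
```

View pics/w2c.png

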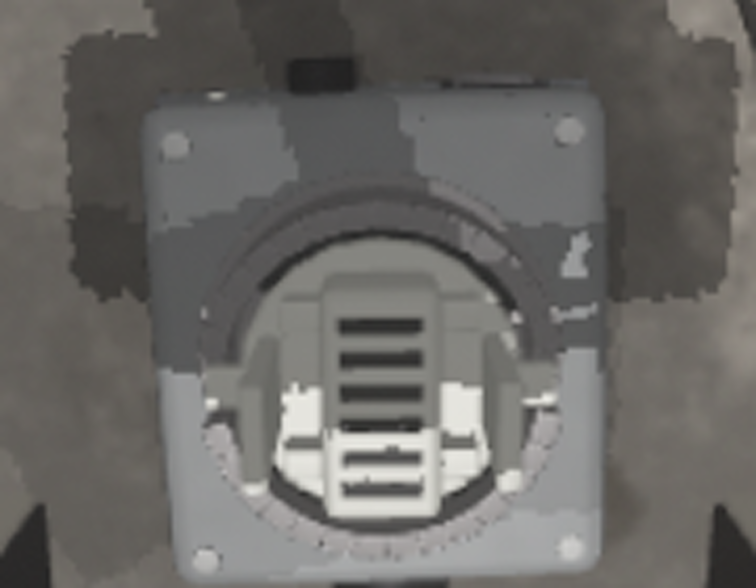

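The crop shows the head centred at (381,393), square to the image. Its slots are level and its ends are at y≈272 and y≈515. The tabs are at x≈260 and x≈508.

```bash
python3 - <<'E'
from h import *
import pickle; o=pickle.load(open("w2.pkl","rb"))
P=lambda x,y,z: plane("wrist",230+x/4.2,110+y/4.2,z,o)[:2]
L=lambda a,b,z:(np.linalg.norm(P(*a,z)-P(*b,z)).round(4),((P(*a,z)+P(*b,z))/2).round(4))
for z in (.09,.1,.11,.12,.13): print(z,"head len",L((381,272),(381,515),z),"width",L((322,515),(441,515),z))
for z in (.07,.08,.09): print(z,"rim",L((200,390),(562,390),z),L((381,180),(381,560),z))
for z in (.04,.05,.06): print(z,"case",L((143,110),(605,100),z),L((175,582),(600,575),z),L((143,100),(175,585),z))
E
```

```text
0.09 head len (np.float64(0.0543), array([0.542 , 0.1499])) width (np.float64(0.0263), array([0.5688, 0.1455]))
0.1 head len (np.float64(0.0523), array([0.5392, 0.1503])) width (np.float64(0.0253), array([0.565 , 0.1461]))
0.11 head len (np.float64(0.0503), array([0.5363, 0.1507])) width (np.float64(0.0243), array([0.5612, 0.1467]))
0.12 head len (np.float64(0.0483), array([0.5335, 0.1512])) width (np.float64(0.0233), array([0.5574, 0.1473]))
0.13 head len (np.float64(0.0462), array([0.5307, 0.1516])) width (np.float64(0.0224), array([0.5535, 0.1479]))
0.07 rim (np.float64(0.0839), array([0.5461, 0.1493])) (np.float64(0.0909), array([0.5431, 0.1498]))
0.08 rim (np.float64(0.081), array([0.5433, 0.1497])) (np.float64(0.0877), array([0.5404, 0.1502]))
0.09 rim (np.float64(0.0781), array([0.5405, 0.1501])) (np.float64(0.0846), array([0.5378, 0.1506]))
0.04 case (np.float64(0.1136), array([0.4825, 0.1583])) (np.float64(0.1144), array([0.6068, 0.141 ])) (np.float64(0.1286), array([0.5354, 0.0934]))
0.05 case (np.float64(0.11), array([0.4819, 0.1584])) (np.float64(0.1108), array([0.6023, 0.1416])) (np.float64(0.1246), array([0.5332, 0.0955]))
0.06 case (np.float64(0.1065), array([0.4814, 0.1585])) (np.float64(0.1072), array([0.5979, 0.1423])) (np.float64(0.1205), array([0.5311, 0.0977]))
```

Emit:
step_arm --rows "93 0 0 30 0;93 0 0 30 0;93 0 0 26 0;93 0 0 20 0;93 0 0 0 0;60 0 0 0 0;60 0 0 0 0;60 0 0 0 0"

```text
clock: 3.35
ee_pos: [0.5389, 0.1498, 0.0866]
tool_rot: [0.083, 0.997, 0.0, 0.002]
force: [0.5, 0.8, -0.1]
opening: 0.0734
grasp_force: 0.0
```

```bash
python3 - <<'E'
from h import *
o=sensors.get_obs(); print(o["ee_pos"],o["tool_rot"],o["force"],o["opening"])
a=viewer.read_camera("side"); p=[int(v) for v in proj("side",np.array([.537,.15,.09]))]
b=viewer.read_camera("scene"); q=[int(v) for v in proj("scene",np.array([.537,.15,.09]))]
A=[cv2.resize(i[y-40:y+45,x-40:x+40],(400,425),interpolation=cv2.INTER_CUBIC) for i,(x,y) in ((a,p),(b,q))]
cv2.imwrite("pics/s3.png",np.hstack(A))
for i,n in ((p,"side"),(q,"scene")):
  print(i,[proj(n,np.array([.537,.15,z])) for z in (.072,.110)])
E
```

```text
[0.53885633 0.14983448 0.08662691] [8.28002883e-02 9.96564922e-01 3.96397754e-04 1.52004028e-03] [ 0.47724925  0.82028084 -0.11085214] 0.07339618702038057
[316, 191] [(np.float64(316.5784825925855), np.float64(196.80250922245347)), (np.float64(316.4490676299554), np.float64(186.2018972187737))]
[307, 207] [(np.float64(307.68983035658374), np.float64(211.12003675237946)), (np.float64(307.68028877767165), np.float64(202.60458598861015))]
```

View pics/s3.png

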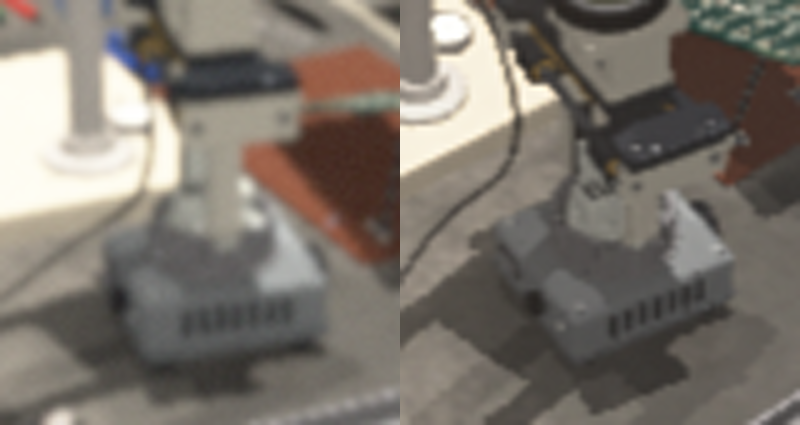

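The tips stand above the collar and opening at 73 mm meets nothing, so they clear the rim. I'll squeeze now.

Emit:
step_arm --rows "20 0 0 0 0;20 0 0 0 0;20 0 0 0 0;20 0 0 0 0;20 0 0 0 0;20 0 0 0 0;20 0 0 0 0;20 0 0 0 0"

```text
clock: 4.25
ee_pos: [0.5386, 0.1497, 0.0861]
tool_rot: [0.083, 0.997, 0.0, 0.001]
force: [-1.9, -0.8, 8.1]
opening: 0.0409
grasp_force: 30.7
```

```bash
python3 - <<'E'
from h import *
o=sensors.get_obs(); print(o["joint_positions"],o["moment"],o["force"])
E
```

```text
[ 1.79439869e-01  1.21273508e-01  1.74664212e+00 -1.55237499e-04
  1.27142038e+00 -1.22562783e+00] [-0.27836891  0.15443394  0.00729961] [-1.91240726 -0.76589258  8.11784167]
```

Emit:
step_arm --rows "20 0 0 0 -4;20 0 0 0 -5;20 0 0 0 -5;20 0 0 0 -6;20 0 0 0 0"

```text
clock: 4.75
ee_pos: [0.5388, 0.1499, 0.0861]
tool_rot: [-0.093, 0.996, 0.0, 0.001]
force: [0.3, -0.1, 5.9]
opening: 0.0407
grasp_force: 30.7
```

```bash
python3 - <<'E'
from h import *
o=sensors.get_obs(); print(o["joint_positions"],o["moment"],o["force"],o["opening"])
E
```

```text
[ 1.79529980e-01  1.21355135e-01  1.74653447e+00  1.26502543e-04
  1.27090783e+00 -1.57844097e+00] [-0.00145424  0.01480804  0.05416832] [ 0.29119758 -0.0511207   5.92542837] 0.04073002644881424
```

Turning works: 0.05 N m. But joint 6 would run out after about 62° more, so I'll regrip half a turn round, in place above the rim.

Emit:
step_arm --rows "93 0 0 0 0;93 0 0 0 0;93 0 0 0 0;93 0 0 0 0;93 0 0 0 0;93 0 0 0 0;93 0 0 0 0;93 0 0 0 8.5;93 0 0 0 8.5;93 0 0 0 8.5;93 0 0 0 8.5;93 0 0 0 8.5"

```text
clock: 5.95
ee_pos: [0.5369, 0.1498, 0.0839]
tool_rot: [0.278, 0.96, -0.0, -0.001]
force: [-0.2, 0.3, 0.7]
opening: 0.0926
grasp_force: 0.0
```

Emit:
step_arm --rows "93 0 0 0 8.5;93 0 0 0 8.5;93 0 0 0 8.5;93 0 0 0 8.5;93 0 0 0 8.5;93 0 0 0 8.5;93 0 0 0 8.5;93 0 0 0 8.5;93 0 0 0 8.5;93 0 0 0 8.5;93 0 0 0 8.5;93 0 0 0 8.5"

```text
clock: 7.15
ee_pos: [0.5368, 0.1498, 0.0839]
tool_rot: [0.922, 0.388, -0.001, -0.0]
force: [-0.4, 0.5, -0.4]
opening: 0.0928
grasp_force: 0.0
```

Emit:
step_arm --rows "20 0 0 0 8.5;20 0 0 0 8.5;20 0 0 0 8.5;20 0 0 0 8.5;20 0 0 0 1.5;20 0 0 0 0;20 0 0 0 0;20 0 0 0 0;20 0 0 0 0;20 0 0 0 0;20 0 0 0 0;20 0 0 0 0"

```text
clock: 8.35
ee_pos: [0.5385, 0.1497, 0.086]
tool_rot: [0.996, 0.092, 0.001, 0.0]
force: [0.1, -2.3, 10.1]
opening: 0.0409
grasp_force: 32.9
```

```bash
python3 - <<'E'
from h import *
o=sensors.get_obs(); print(o["joint_positions"],o["moment"],o["force"],o["opening"],o["tool_rot"],o["ee_pos"])
E
```

```text
[ 1.79538586e-01  1.21389571e-01  1.74665009e+00 -2.86576473e-04
  1.27133968e+00  1.56698024e+00] [-0.3529418   0.3280823   0.08278519] [ 0.08413686 -2.25320461 10.13858089] 0.040927393592737074 [9.95796099e-01 9.15908562e-02 1.11440262e-03 3.93229644e-05] [0.53854902 0.14967419 0.08604631]
```

Emit:
step_arm --rows "20 0 0 0 -5;20 0 0 0 -5;20 0 0 0 -5;20 0 0 0 -5;20 0 0 0 -5;20 0 0 0 -5;20 0 0 0 -5;20 0 0 0 -5;20 0 0 0 -4;20 0 0 0 0"

```text
clock: 9.35
ee_pos: [0.54, 0.1493, 0.0861]
tool_rot: [0.888, 0.459, 0.002, 0.001]
force: [6.3, -3.6, 4.2]
opening: 0.0409
grasp_force: 32.2
```

```bash
cat > m.py <<'E'
from h import *
o=sensors.get_obs(); q=o["tool_rot"]; R=Rn.from_quat(q).as_matrix()
print(round(o["clock"],2),"yaw_y",np.degrees(np.arctan2(R[1,1],R[0,1])).round(2),"M",o["moment"].round(3),"F",o["force"].round(1),"open",o["opening"].round(4),o["ee_pos"].round(4),"j6",o["joint_positions"][5].round(3))
E
python3 m.py
```

```text
Traceback (most recent call last):
  File "m.py", line 3, in <module>
    print(round(o["clock"],2),"yaw_y",np.degrees(np.arctan2(R[1,1],R[0,1])).round(2),"M",o["moment"].round(3),"F",o["force"].round(1),"open",o["opening"].round(4),o["ee_pos"].round(4),"j6",o["joint_positions"][5].round(3))
                                                                                                                                             ^^^^^^^^^^^^^^^^^^
AttributeError: 'float' object has no attribute 'round'
```

```bash
sed -i 's/o\["opening"\].round(4)/round(o["opening"],4)/' m.py; python3 m.py
```

```text
9.35 yaw_y -35.37 M [-0.69  -1.083 -0.056] F [ 6.3 -3.6  4.2] open 0.0409 [0.54   0.1493 0.0861] j6 0.797
```

Emit:
step_arm --rows "20 0 0 0 -2;20 0 0 0 -2;20 0 0 0 -2;20 0 0 0 0"

```text
clock: 9.75
ee_pos: [0.5402, 0.1493, 0.0862]
tool_rot: [0.864, 0.504, 0.002, 0.001]
force: [7.7, -2.8, 4.2]
opening: 0.041
grasp_force: 33.0
```

```bash
python3 m.py
```

```text
9.75 yaw_y -29.45 M [-0.651 -1.31  -0.098] F [ 7.7 -2.8  4.2] open 0.041 [0.5402 0.1493 0.0862] j6 0.693
```

Emit:
step_arm --rows "20 0.3 1.5 0 -2;20 0 0 0 -3;20 0 0 0 -3;20 0 0 0 -2;20 0 0 0 0"

```text
clock: 10.25
ee_pos: [0.5413, 0.1489, 0.0862]
tool_rot: [0.816, 0.578, 0.002, 0.001]
force: [5.8, -3.7, 4.9]
opening: 0.0406
grasp_force: 33.1
```

```bash
python3 m.py
```

```text
10.25 yaw_y -19.44 M [-0.509 -0.98  -0.073] F [ 5.8 -3.7  4.9] open 0.0406 [0.5413 0.1489 0.0862] j6 0.517
```

Emit:
step_arm --rows "20 0 0 0 -3;20 0 0 0 -3;20 0 0 0 -2;20 0 0 0 -2;20 0 0 0 0"

```text
clock: 10.75
ee_pos: [0.5415, 0.1489, 0.0862]
tool_rot: [0.763, 0.646, 0.002, 0.002]
force: [6.8, -3.1, 4.4]
opening: 0.041
grasp_force: 33.0
```

```bash
python3 m.py
```

```text
10.75 yaw_y -9.45 M [-0.593 -1.095 -0.087] F [ 6.8 -3.1  4.4] open 0.041 [0.5415 0.1489 0.0862] j6 0.343
```

Emit:
step_arm --rows "20 0 0 0 -2;20 0 0 0 -2;20 0 0 0 -2;20 0 0 0 -2;20 0 0 0 0"

```text
clock: 11.25
ee_pos: [0.5418, 0.1487, 0.0862]
tool_rot: [0.716, 0.698, 0.002, 0.002]
force: [7.8, -3.4, 3.7]
opening: 0.0408
grasp_force: 32.7
```

```bash
python3 m.py
```

```text
11.25 yaw_y -1.45 M [-0.724 -1.41  -0.161] F [ 7.8 -3.4  3.7] open 0.0408 [0.5418 0.1487 0.0862] j6 0.203
```

Emit:
step_arm --rows "20 0 0 0 -2;20 0 0 0 -2;20 0 0 0 -2;20 0 0 0 0"

```text
clock: 11.65
ee_pos: [0.5419, 0.1481, 0.0862]
tool_rot: [0.679, 0.734, 0.002, 0.002]
force: [8.1, -4.9, 4.6]
opening: 0.0408
grasp_force: 34.5
```

```bash
python3 m.py
```

```text
11.65 yaw_y 4.46 M [-1.152 -1.488 -1.13 ] F [ 8.1 -4.9  4.6] open 0.0408 [0.5419 0.1481 0.0862] j6 0.1
```

The moment jumps to 1.1 N m, so the stop is near yaw 0. I'll back off 14° and lift gently.

Emit:
step_arm --rows "20 0 0 0 5;20 0 1.5 0 5;20 0 0 0 4;20 0 0 0 0;20 0 0 -2 0;20 0 0 -2 0;20 0 0 0 0"

```text
clock: 12.35
ee_pos: [0.5406, 0.148, 0.0881]
tool_rot: [0.763, 0.646, -0.001, 0.001]
force: [3.3, -4.9, -0.1]
opening: 0.0405
grasp_force: 31.8
```

```bash
python3 m.py
```

```text
12.35 yaw_y -9.51 M [-1.158 -0.55   0.03 ] F [ 3.3 -4.9 -0.1] open 0.0405 [0.5406 0.148  0.0881] j6 0.344
```

Emit:
step_arm --rows "20 0 0 -3 0;20 0 0 -3 0;20 0 0 -3 0;20 0 0 0 0"

```text
clock: 12.75
ee_pos: [0.5403, 0.148, 0.097]
tool_rot: [0.763, 0.646, -0.001, 0.0]
force: [2.0, -4.4, -0.9]
opening: 0.0408
grasp_force: 31.7
```

```bash
python3 m.py
```

```text
12.75 yaw_y -9.51 M [-1.196 -0.392  0.015] F [ 2.  -4.4 -0.9] open 0.0408 [0.5403 0.148  0.097 ] j6 0.343
```

Emit:
step_arm --rows "20 0 0 -8 0;20 0 0 -10 0;20 0 0 -12 0;20 0 0 -20 0;20 0 0 -25 0;20 0 0 -15 0;20 0 0 0 0;20 0 0 0 0"

```text
clock: 13.55
ee_pos: [0.5405, 0.1492, 0.1875]
tool_rot: [0.763, 0.646, 0.0, 0.0]
force: [-0.9, 0.1, -1.4]
opening: 0.0408
grasp_force: 31.8
```

```bash
python3 m.py; python3 - <<'E'
from h import *
import pickle
o=sensors.get_obs(); im=viewer.read_camera("wrist"); cv2.imwrite("pics/w4.png",im); pickle.dump(o,open("w4.pkl","wb"))
cv2.imwrite("pics/s4.png",viewer.read_camera("scene"))
im=np.vstack([cv2.resize(im,(480,300)),cv2.resize(cv2.imread("pics/s4.png")[150:330,250:450],(333,300))[:, :].copy() if 0 else cv2.resize(cv2.imread("pics/s4.png")[160:310,240:480],(480,300))])
cv2.imwrite("pics/v4.png",im)
E
```

```text
13.55 yaw_y -9.48 M [-0.066  0.132  0.021] F [-0.9  0.1 -1.4] open 0.0408 [0.5405 0.1492 0.1875] j6 0.343
```

View pics/v4.png

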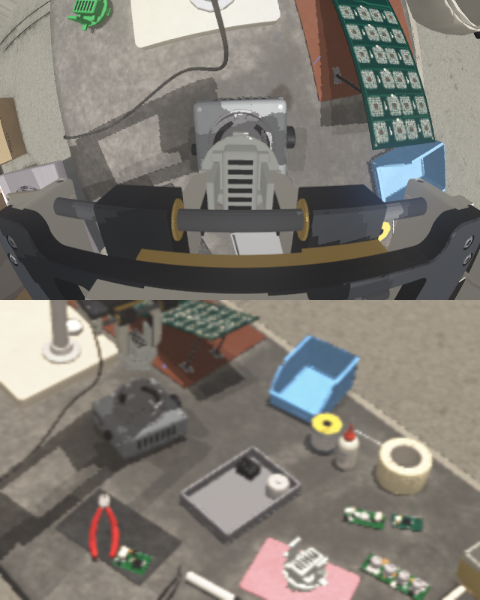

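The clogged cartridge is out, weighing 1.4 N, and hangs upright; the collar is empty. In the scene view the tray's free part lies to the left of the heat sink and potentiometer.

```bash
python3 - <<'E'
from h import *
import pickle
c=[plane("scene",260+x/3.75,170+y/3.75,.024)[:2] for x,y in ((265,325),(400,238),(490,305),(350,415))]
print(np.round(c,4)); print([np.linalg.norm(c[i]-c[i-1]).round(3) for i in range(4)],"centre",np.mean(c,0))
ux=((c[1]+c[2])-(c[0]+c[3]))/2; ux/=np.linalg.norm(ux); print("ux",ux)
c=np.array(c); print("tray_space",np.mean(c,0)-.024*ux)
# wrist w1 check: gray tray blob
o=pickle.load(open("w1.pkl","rb"))
print([plane("wrist",u,v,.024,o)[:2].round(4) for u,v in ((152,205),(217,177))])
# fresh cart via scene head top at z .074, two ends
print("fresh",[plane("scene",260+x/3.75,170+y/3.75,.074)[:2].round(4) for x,y in ((462,478),(500,432),(538,452),(478,478))])
E
```

```text
[[ 0.4982 -0.016 ]
 [ 0.6546 -0.012 ]
 [ 0.6612 -0.1157]
 [ 0.491  -0.1299]]
[np.float64(0.114), np.float64(0.156), np.float64(0.104), np.float64(0.171)] centre [ 0.5762265  -0.06839271]
ux [0.99844988 0.0556582 ]
tray_space [ 0.5522637  -0.06972851]
[array([ 0.5012, -0.1209]), array([ 0.4941, -0.0061])]
fresh [array([ 0.4882, -0.2522]), array([ 0.5405, -0.2394]), array([ 0.5496, -0.2703]), array([ 0.4975, -0.2595])]
```

Emit:
step_arm --rows "20 -30 7 0 0;20 -42 9 0 0;20 -42 9 0 0;20 -42 9 0 0;20 -33 8 0 0;20 -20 5 0 0;20 0 0 20 0;20 0 0 30 0;20 0 0 30 0;20 0 0 20 0;20 0 0 0 0;20 0 0 0 0"

```text
clock: 14.85
ee_pos: [0.5516, -0.0646, 0.0868]
tool_rot: [0.763, 0.646, -0.001, -0.001]
force: [0.1, -0.3, -0.6]
opening: 0.0408
grasp_force: 31.8
```

```bash
python3 m.py; python3 - <<'E'
from h import *
import pickle
o=sensors.get_obs(); im=viewer.read_camera("wrist")
s=viewer.read_camera("scene")
cv2.imwrite("pics/v5.png",np.vstack([cv2.resize(im[120:330,130:510],(543,300)),cv2.resize(s[200:310,280:480],(543,300),interpolation=cv2.INTER_CUBIC)]))
E
```

```text
14.85 yaw_y -9.49 M [-0.058  0.026  0.002] F [ 0.1 -0.3 -0.6] open 0.0408 [ 0.5516 -0.0646  0.0868] j6 -0.043
```

View pics/v5.png

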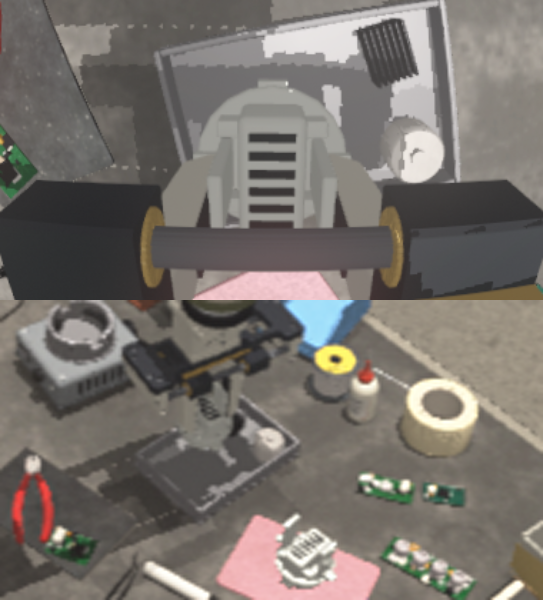

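The cartridge hangs over the tray's free part, clear of the potentiometer on its right and of the walls.

Emit:
step_arm --rows "20 0 0 15 0;20 0 0 12 0;20 0 0 4 0;20 0 0 2 0;20 0 0 2 0;20 0 0 0 0"

```text
clock: 15.55
ee_pos: [0.5524, -0.0648, 0.0526]
tool_rot: [0.763, 0.646, 0.0, -0.0]
force: [-0.4, 0.2, -1.6]
opening: 0.041
grasp_force: 31.8
```

Emit:
step_arm --rows "20 0 0 2 0;20 0 0 0 0"

```text
clock: 15.75
ee_pos: [0.5525, -0.0648, 0.0507]
tool_rot: [0.763, 0.646, 0.0, 0.0]
force: [0.5, -0.6, -1.7]
opening: 0.0406
grasp_force: 31.8
```

Emit:
step_arm --rows "20 0 0 2 0;20 0 0 0 0"

```text
clock: 15.95
ee_pos: [0.5523, -0.0648, 0.0485]
tool_rot: [0.763, 0.646, -0.0, -0.0]
force: [0.1, 0.7, -0.5]
opening: 0.0406
grasp_force: 31.8
```

Emit:
step_arm --rows "20 0 0 2 0;20 0 0 0 0"

```text
clock: 16.15
ee_pos: [0.5522, -0.0648, 0.0463]
tool_rot: [0.763, 0.646, -0.0, -0.0]
force: [0.3, -0.3, -2.3]
opening: 0.0407
grasp_force: 31.8
```

Emit:
step_arm --rows "20 0 0 1.5 0;20 0 0 0 0"

```text
clock: 16.35
ee_pos: [0.5522, -0.0648, 0.0449]
tool_rot: [0.763, 0.646, -0.0, -0.0]
force: [-0.6, -0.8, -1.4]
opening: 0.0407
grasp_force: 31.8
```

Emit:
step_arm --rows "20 0 0 2 0;20 0 0 0 0"

```text
clock: 16.55
ee_pos: [0.5522, -0.0648, 0.0428]
tool_rot: [0.763, 0.646, -0.0, -0.0]
force: [-0.0, 1.0, -2.5]
opening: 0.0406
grasp_force: 31.8
```

Emit:
step_arm --rows "20 0 0 2 0;20 0 0 0 0"

```text
clock: 16.75
ee_pos: [0.5522, -0.0648, 0.0408]
tool_rot: [0.763, 0.646, -0.0, -0.0]
force: [-0.5, 1.0, -0.9]
opening: 0.0408
grasp_force: 31.8
```

Emit:
step_arm --rows "20 0 0 1.5 0;20 0 0 0 0"

```text
clock: 16.95
ee_pos: [0.5522, -0.0647, 0.0394]
tool_rot: [0.763, 0.646, -0.0, -0.0]
force: [0.1, -0.0, -0.8]
opening: 0.0407
grasp_force: 31.8
```

Emit:
step_arm --rows "20 0 0 1.5 0;20 0 0 0 0"

```text
clock: 17.15
ee_pos: [0.5523, -0.0648, 0.0379]
tool_rot: [0.763, 0.646, -0.0, -0.0]
force: [0.2, -0.9, -1.5]
opening: 0.041
grasp_force: 31.8
```

Emit:
step_arm --rows "20 0 0 1.5 0;20 0 0 0 0"

```text
clock: 17.35
ee_pos: [0.5523, -0.0648, 0.0364]
tool_rot: [0.763, 0.646, -0.0, -0.0]
force: [0.4, 0.7, -1.5]
opening: 0.0406
grasp_force: 31.8
```

Emit:
step_arm --rows "20 0 0 1.5 0;20 0 0 0 0"

```text
clock: 17.55
ee_pos: [0.5522, -0.0648, 0.0349]
tool_rot: [0.763, 0.646, -0.0, -0.0]
force: [-0.8, 0.3, -1.4]
opening: 0.0409
grasp_force: 31.8
```

Emit:
step_arm --rows "20 0 0 1.5 0;20 0 0 0 0"

```text
clock: 17.75
ee_pos: [0.5526, -0.0649, 0.0342]
tool_rot: [0.763, 0.646, 0.0, 0.0]
force: [-2.3, -0.9, 3.0]
opening: 0.041
grasp_force: 32.4
```

Emit:
step_arm --rows "20 0 0 1.5 0;20 0 0 0 0"

```text
clock: 17.95
ee_pos: [0.5528, -0.065, 0.034]
tool_rot: [0.763, 0.646, 0.0, 0.0]
force: [-8.4, 0.1, 17.2]
opening: 0.0411
grasp_force: 35.4
```

Contact with the tray floor at TCP z = 0.034, so the TCP is 30 mm above the underside and the seat is at z≈0.056. I'll release.

Emit:
step_arm --rows "93 0 0 -1.5 0;93 0 0 0 0;93 0 0 0 0;93 0 0 0 0;93 0 0 0 0;93 0 0 0 0;93 0 0 0 0;93 0 0 -15 0;93 0 0 -35 0;93 0 0 -40 0;93 0 0 -40 0;93 0 0 -20 0"

```text
clock: 19.15
ee_pos: [0.5542, -0.0652, 0.1894]
tool_rot: [0.763, 0.646, 0.002, 0.002]
force: [1.6, -0.1, -0.4]
opening: 0.0934
grasp_force: 0.0
```

```bash
python3 m.py; python3 - <<'E'
from h import *
import pickle
o=sensors.get_obs(); im=viewer.read_camera("wrist"); cv2.imwrite("pics/w6.png",im); pickle.dump(o,open("w6.pkl","wb"))
# fresh in old w1 / now: predicted
for X in ((.5522,-.0648,.072),(.541,-.245,.07)): print(proj("wrist",X,o))
# white mask from start scene/side images, fresh cartridge on pink
for n in ("scene","side"):
    im=cv2.imread(f"pics/{n}0.png"); h=cv2.cvtColor(im,cv2.COLOR_BGR2HSV)
    pink=cv2.inRange(h,(160,50,80),(180,170,255)); 
    k,l,st,ce=cv2.connectedComponentsWithStats(pink); i=1+np.argmax(st[1:,4]); print(n,st[i],ce[i])
E
```

```text
19.15 yaw_y -9.49 M [-0.11   0.07  -0.021] F [ 1.6 -0.1 -0.4] open 0.0934 [ 0.5542 -0.0652  0.1894] j6 -0.043
(np.float64(318.5883906709256), np.float64(193.6424264131018))
(np.float64(334.62685642785095), np.float64(340.9160560720587))
scene [ 360  279   59   46 1086] [389.9106814  303.94567219]
side [346 263  65  41 387] [370.34108527 280.56589147]
```

Emit:
step_arm --rows "93 -35 1 0 0;93 -45 2 0 0;93 -45 2 0 0;93 -35 1 0 0;93 -20 0 0 0;93 0 0 0 0;93 0 0 0 0"

```text
clock: 19.9
ee_pos: [0.5284, -0.2432, 0.1836]
tool_rot: [0.764, 0.646, 0.0, -0.0]
force: [-0.0, 0.4, 0.8]
opening: 0.093
grasp_force: 0.0
```

```bash
python3 m.py; python3 - <<'E'
from h import *
import pickle
o=sensors.get_obs(); im=viewer.read_camera("wrist"); cv2.imwrite("pics/w7.png",im); pickle.dump(o,open("w7.pkl","wb"))
u,v=[int(x) for x in proj("wrist",(.53,-.245,.06),o)]; print(u,v)
a=im[v-65:v+65,u-85:u+85]; print(u-85,v-65)
cv2.imwrite("pics/w7c.png",cv2.resize(a,(748,572),interpolation=cv2.INTER_CUBIC))
E
```

```text
19.9 yaw_y -9.55 M [-0.098  0.06  -0.003] F [-0.   0.4  0.8] open 0.093 [ 0.5284 -0.2432  0.1836] j6 -0.353
323 193
238 128
```

View pics/w7c.png

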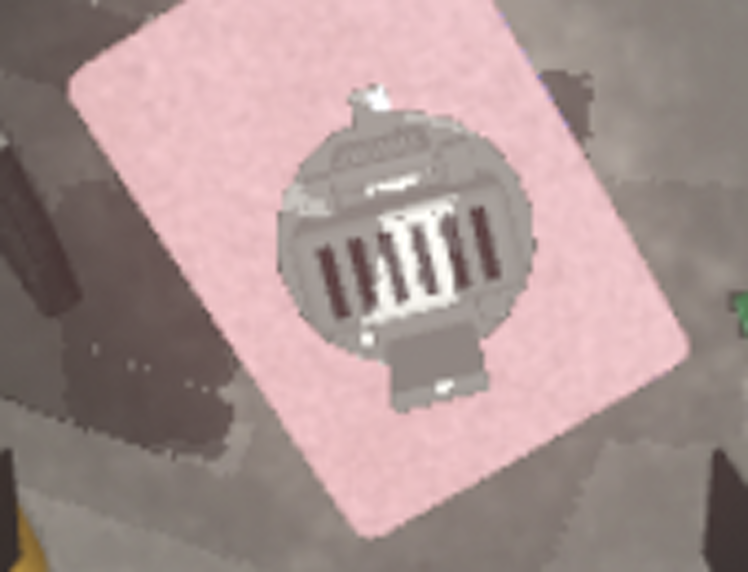

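The crop shows the fresh cartridge upright on the foam. Its head's slots are centred at about (409,262), with the row running from (333,282) to (485,243). The tabs lie above at (378,160) and below at (437,365).

```bash
python3 - <<'E'
from h import *
import pickle; o=pickle.load(open("w7.pkl","rb"))
P=lambda x,y,z: plane("wrist",238+x/4.4,128+y/4.4,z,o)[:2]
for z in (.070,.074):
    a,b=P(333,282,z),P(485,243,z); d=b-a; print(z,"center",(a+b)/2,"len",np.linalg.norm(d),"tabs yaw",np.degrees(np.arctan2(d[1],d[0]))+90)
im=cv2.imread("pics/w7.png"); h=cv2.cvtColor(im,cv2.COLOR_BGR2HSV)
# deck circle at z .030
c=[P(276,250,.03),P(537,250,.03),P(405,107,.028)]
print("deck",np.linalg.norm(c[0]-c[1]),(c[0]+c[1])/2)
a,b=P(390,184,.074),P(445,328,.074); print("tab inner?",(a+b)/2,np.linalg.norm(a-b))
g=h[128:258,238:408].copy(); m=((g[...,1]<40)&(g[...,0]<256)).astype(np.uint8)
k,l,st,ce=cv2.connectedComponentsWithStats(m); j=l[int(230/4.4),int(300/4.4)]; print(st[j],ce[j])
E
```

```text
0.07 center [ 0.53808057 -0.2380073 ] len 0.03311105048017912 tabs yaw 95.25033012611455
0.074 center [ 0.53808887 -0.23709216] len 0.032637934005232724 tabs yaw 95.25033012611453
deck 0.06293561008345296 [ 0.53802228 -0.24399739]
tab inner? [ 0.54012597 -0.23622208] 0.03279222184414116
[  63   19   59   75 2799] [92.12718828 55.16648803]
```

Emit:
step_arm --rows "93 4.7 9 0 8.4;93 0 0 0 8.4;93 0 0 0 8.4;93 0 0 10 8.4;93 0 0 10 8.4;93 0 0 10 8.4;93 0 0 10 8.4;93 0 0 10 8.4;93 0 0 0 8;93 0 0 0 0"

```text
clock: 20.95
ee_pos: [0.5383, -0.2385, 0.1332]
tool_rot: [0.999, 0.046, -0.0, -0.0]
force: [0.2, -0.5, -1.2]
opening: 0.0931
grasp_force: 0.0
```

```bash
python3 m.py; python3 - <<'E'
from h import *
# tabs check from close: edges of slots row by dark mask
o=sensors.get_obs(); im=viewer.read_camera("wrist"); cv2.imwrite("pics/w8.png",im)
u,v=[int(x) for x in proj("wrist",(.538,-.240,.074),o)]; print(u,v)
g=cv2.cvtColor(im,cv2.COLOR_BGR2GRAY)[v-60:v+50,u-60:u+60]; m=(g<85).astype(np.uint8)
for c in cv2.findContours(m,cv2.RETR_EXTERNAL,cv2.CHAIN_APPROX_SIMPLE)[0]:
    (x,y),(w,h),a=cv2.minAreaRect(c)
    if w*h>40 and 15<max(w,h)<60: print(round(x+u-60,1),round(y+v-60,1),round(w,1),round(h,1),round(a,1), plane("wrist",x+u-60,y+v-60,.072,o)[:2].round(4))
E
```

```text
20.95 yaw_y -84.72 M [-0.009  0.08  -0.022] F [ 0.2 -0.5 -1.2] open 0.0931 [ 0.5383 -0.2385  0.1332] j6 0.974
321 210
```

```bash
python3 - <<'E'
from h import *
o=sensors.get_obs(); im=cv2.imread("pics/w8.png"); u,v=321,210
g=cv2.cvtColor(im,cv2.COLOR_BGR2GRAY)[v-70:v+50,u-70:u+70]
m=cv2.adaptiveThreshold(g,1,cv2.ADAPTIVE_THRESH_MEAN_C,cv2.THRESH_BINARY_INV,15,25)
for c in cv2.findContours(m,cv2.RETR_EXTERNAL,cv2.CHAIN_APPROX_SIMPLE)[0]:
    (x,y),(w,h),a=cv2.minAreaRect(c)
    if cv2.contourArea(c)>15: print(round(x+u-70,1),round(y+v-70,1),round(w,1),round(h,1),round(a,1), plane("wrist",x+u-70,y+v-70,.072,o)[:2].round(4))
E
```

```text
332.6 245.1 4.5 120.3 74.5 [ 0.51   -0.2518]
323.0 224.5 3.0 20.0 90.0 [ 0.5266 -0.2424]
257.4 239.4 44.4 4.6 67.5 [ 0.5085 -0.1912]
323.5 216.5 3.0 19.0 90.0 [ 0.5332 -0.2421]
292.5 219.5 7.0 9.0 0.0 [ 0.5284 -0.2184]
354.2 214.7 15.9 7.6 78.7 [ 0.537  -0.2657]
323.5 208.5 3.0 19.0 90.0 [ 0.5396 -0.2415]
323.5 200.0 2.0 19.0 90.0 [ 0.5464 -0.2408]
323.5 192.0 2.0 21.0 90.0 [ 0.5526 -0.2402]
352.7 192.4 30.3 10.2 21.8 [ 0.5545 -0.2623]
299.7 188.9 5.4 17.5 81.9 [ 0.5533 -0.222 ]
323.5 183.5 3.0 21.0 90.0 [ 0.5592 -0.2395]
322.9 174.2 6.9 48.0 88.5 [ 0.5662 -0.2384]
270.5 153.1 2.5 21.2 72.9 [ 0.5785 -0.198 ]
389.0 146.8 14.5 2.8 77.5 [ 0.5921 -0.2854]
```

Slots are level and centred near y = −0.241, so the grip is aligned. I'll shift 2 mm and go down.

Emit:
step_arm --rows "93 0.5 2 25 0;93 0 0 30 0;93 0 0 25 0;93 0 0 11 0;20 0 0 0 0;20 0 0 0 0;20 0 0 0 0;20 0 0 0 0;20 0 0 0 0;20 0 0 0 0;20 0 0 0 0;20 0 0 0 0"

```text
clock: 22.2
ee_pos: [0.5396, -0.2424, 0.0438]
tool_rot: [0.999, 0.046, 0.001, 0.0]
force: [-1.5, 1.2, 8.8]
opening: 0.0404
grasp_force: 30.0
```

Emit:
step_arm --rows "20 0 0 0 0;20 0 0 0 0;20 0 0 0 0"

```text
clock: 22.5
ee_pos: [0.5396, -0.2424, 0.0437]
tool_rot: [0.999, 0.046, 0.001, 0.0]
force: [-1.6, 1.3, 7.4]
opening: 0.0408
grasp_force: 30.0
```

```bash
python3 m.py
```

```text
22.5 yaw_y -84.68 M [ 0.226  0.419 -0.031] F [-1.6  1.3  7.4] open 0.0408 [ 0.5396 -0.2424  0.0437] j6 0.969
```

Emit:
step_arm --rows "20 0 0 -10 0;20 0 0 -20 0;20 0 0 -35 0;20 0 0 -40 0;20 0 0 -40 0;20 0 0 0 0;20 0 0 0 0"

```text
clock: 23.2
ee_pos: [0.5396, -0.2425, 0.189]
tool_rot: [0.999, 0.046, 0.001, 0.001]
force: [0.4, -0.1, -1.5]
opening: 0.0402
grasp_force: 30.0
```

```bash
cat > slots.py <<'E'
from h import *
def slots(im,h):
    # image -> tool coords of slots at plane tool z = -(0.068-h)
    o={"ee_pos":np.zeros(3),"tool_rot":[0,0,0,1]}
    g=cv2.cvtColor(im,cv2.COLOR_BGR2GRAY)[150:330,270:370]
    m=cv2.adaptiveThreshold(g,1,cv2.ADAPTIVE_THRESH_MEAN_C,cv2.THRESH_BINARY_INV,15,15)
    for c in cv2.findContours(m,cv2.RETR_EXTERNAL,cv2.CHAIN_APPROX_SIMPLE)[0]:
        (x,y),(w,hh),a=cv2.minAreaRect(c)
        if cv2.contourArea(c)>15 and 12<max(w,hh)<50: print(round(x+270,1),round(y+150,1),round(w,1),round(hh,1),round(a,1),(1e3*plane("wrist",x+270,y+150,-(.068-h),o)[:2]).round(1))
E
python3 m.py; python3 - <<'E'
from slots import *
im=viewer.read_camera("wrist"); cv2.imwrite("pics/w9.png",im)
print("used");slots(cv2.imread("pics/w4.png"),.030); print("fresh");slots(im,.0377)
E
```

```text
23.2 yaw_y -84.69 M [-0.006  0.162  0.017] F [ 0.4 -0.1 -1.5] open 0.0402 [ 0.5396 -0.2425  0.189 ] j6 0.969
used
313.0 321.0 17.1 2.5 71.6 [-29.3  -3.6]
319.5 265.5 5.0 31.0 90.0 [ 3.1 -0.2]
352.0 265.0 14.0 4.0 90.0 [ 3.2 14.8]
319.5 254.0 6.0 31.0 90.0 [ 9.  -0.2]
286.7 262.2 23.4 7.2 70.3 [  4.7 -15.4]
320.0 242.0 6.0 32.0 90.0 [14.9 -0. ]
320.0 229.0 6.0 32.0 90.0 [21.2 -0. ]
320.5 216.0 6.0 33.0 90.0 [27.2  0.2]
350.0 203.0 2.0 14.0 90.0 [33.1 12.9]
366.3 204.4 16.1 3.7 73.3 [32.4 20.1]
354.3 188.1 18.3 9.4 63.4 [39.7 14.6]
336.5 181.4 13.6 4.4 36.9 [42.6  7. ]
363.4 180.8 13.8 4.4 76.0 [42.9 18.5]
345.2 172.4 15.6 8.0 51.3 [46.4 10.6]
294.3 177.0 9.5 40.6 38.7 [ 44.5 -10.9]
344.5 155.5 11.0 43.0 90.0 [53.6 10.2]
304.0 155.4 4.6 35.3 64.9 [53.6 -6.7]
fresh
287.1 317.2 2.7 14.2 37.9 [-32.8 -17.7]
320.0 266.5 5.0 30.0 90.0 [-1.4 -0. ]
349.5 264.5 13.0 3.0 90.0 [-0.4 14.5]
289.0 264.5 15.0 2.0 90.0 [ -0.4 -15.2]
320.0 255.5 5.0 30.0 90.0 [ 4.6 -0. ]
320.0 243.5 30.0 5.0 0.0 [10.9 -0. ]
320.0 232.5 5.0 30.0 90.0 [16.5 -0. ]
320.0 219.5 5.0 32.0 90.0 [23. -0.]
293.5 192.6 3.1 28.3 59.4 [ 35.8 -12. ]
318.5 183.0 8.0 21.0 90.0 [40.2 -0.7]
```

```bash
python3 - <<'E'
from h import *
import pickle
o={"ee_pos":np.zeros(3),"tool_rot":[0,0,0,1]}
for n,h,ys in (("used",.030,(265.5,254,242,229,216)),("fresh",.0377,(266.5,255.5,243.5,232.5,219.5))):
    x=np.array([plane("wrist",320,y,-(.047-h),o)[0]*1e3 for y in ys]); p=np.polyfit(range(5),x,1)[0]; print(n,x.round(1),"pitch",p,"centre d",x.mean()-p/2)
o=pickle.load(open("w2.pkl","rb"))
x=[plane("wrist",320.7,110+y/4.2,.103,o)[:2] for y in (325,359,393,425,457,489)]; print("locked used axis",np.mean(x,0),np.diff(x,axis=0)[:,0])
P=lambda x,y,z: plane("wrist",230+x/4.2,110+y/4.2,z,o)[:2]
print("rim",(P(200,390,.086)+P(562,390,.086))/2,(P(381,180,.086)+P(381,560,.086))/2)
E
```

```text
used [-7.7 -0.8  6.1 13.3 20.4] pitch 7.034464548068468 centre d 2.7293635329842414
fresh [-12.3  -5.4   1.9   8.4  15.9] pitch 7.021866829640578 centre d -1.7920953028581115
locked used axis [0.54392888 0.14970263] [0.00696729 0.00706126 0.00674227 0.00684627 0.00696119]
rim [0.54476754 0.14965665] [0.54195219 0.15011349]
```

Emit:
step_arm --rows "20 4 -25 0 0;20 4 -40 0 0;20 4 -45 0 0;20 4 -45 0 0;20 4 -45 0 0;20 4 -45 0 0;20 4 -45 0 0;20 4 -45 0 0;20 4 -32 0 0;20 4 -25 0 0;20 0 0 0 0;20 0 0 0 0"

```text
clock: 24.45
ee_pos: [0.5411, 0.1519, 0.1853]
tool_rot: [0.999, 0.047, -0.002, 0.0]
force: [-0.4, -0.9, -1.6]
opening: 0.0407
grasp_force: 30.0
```

Emit:
step_arm --rows "20 0 0 0 -8.2;20 0 0 0 -8.2;20 0 0 0 -8.2;20 0 0 0 -8.2;20 0 0 0 -8.2;20 0 0 0 -8.2;20 0 0 0 -8.2;20 0 0 0 -8.2;20 0 0 0 -8.1;20 0 0 0 0;20 0 0 0 0"

```text
clock: 25.55
ee_pos: [0.5422, 0.1508, 0.1869]
tool_rot: [0.773, 0.634, -0.001, -0.0]
force: [-0.1, 0.2, -0.8]
opening: 0.0403
grasp_force: 30.0
```

```bash
python3 m.py
```

```text
25.55 yaw_y -11.31 M [-0.115  0.087  0.061] F [-0.1  0.2 -0.8] open 0.0403 [0.5422 0.1508 0.1869] j6 0.378
```

Emit:
step_arm --rows "20 0.7 0.8 20 0;20 0 0 25 0;20 0 0 15 0;20 0 0 8 0;20 0 0 0 0;20 0 0 0 0"

```text
clock: 26.15
ee_pos: [0.5439, 0.1525, 0.1204]
tool_rot: [0.772, 0.636, 0.0, 0.0]
force: [0.9, -0.9, -1.8]
opening: 0.0405
grasp_force: 30.0
```

```bash
python3 m.py
```

```text
26.15 yaw_y -11.03 M [-0.057  0.026 -0.009] F [ 0.9 -0.9 -1.8] open 0.0405 [0.5439 0.1525 0.1204] j6 0.375
```

Emit:
step_arm --rows "20 0 0 2 0;20 0 0 2 0;20 0 0 0 0"

```text
clock: 26.45
ee_pos: [0.5442, 0.1526, 0.1166]
tool_rot: [0.772, 0.636, 0.001, 0.0]
force: [1.2, -0.3, 1.3]
opening: 0.0406
grasp_force: 30.0
```

Emit:
step_arm --rows "20 0 0 2 0;20 0 0 0 0"

```text
clock: 26.65
ee_pos: [0.5445, 0.1523, 0.1152]
tool_rot: [0.772, 0.636, 0.001, 0.001]
force: [-1.2, -1.5, 8.7]
opening: 0.0407
grasp_force: 30.0
```

Emit:
step_arm --rows "20 0 0 -3 0;20 -1.4 -0.9 0 0;20 0 0 1.5 0;20 0 0 1.5 0;20 0 0 0 0"

```text
clock: 27.15
ee_pos: [0.5418, 0.1512, 0.1129]
tool_rot: [0.772, 0.636, -0.001, -0.0]
force: [-0.1, 0.3, -1.5]
opening: 0.0403
grasp_force: 30.0
```

```bash
python3 m.py
```

```text
27.15 yaw_y -10.99 M [-0.071  0.081 -0.027] F [-0.1  0.3 -1.5] open 0.0403 [0.5418 0.1512 0.1129] j6 0.373
```

Now free at a lower height, so it is entering. I'll continue down in small steps.

Emit:
step_arm --rows "20 0 0 2 0;20 0 0 0 0"

```text
clock: 27.35
ee_pos: [0.542, 0.1512, 0.1111]
tool_rot: [0.772, 0.636, -0.0, -0.0]
force: [0.7, -0.4, -2.3]
opening: 0.0403
grasp_force: 30.0
```

Emit:
step_arm --rows "20 0 0 2 0;20 0 0 0 0"

```text
clock: 27.55
ee_pos: [0.5421, 0.1512, 0.1093]
tool_rot: [0.772, 0.636, -0.0, -0.0]
force: [-0.2, -0.2, -1.6]
opening: 0.0406
grasp_force: 30.0
```

Emit:
step_arm --rows "20 0 0 2 0;20 0 0 0 0"

```text
clock: 27.75
ee_pos: [0.5421, 0.1512, 0.1073]
tool_rot: [0.772, 0.636, -0.0, -0.0]
force: [-0.3, 0.3, -1.6]
opening: 0.0408
grasp_force: 30.0
```

```bash
python3 m.py
```

```text
27.75 yaw_y -10.99 M [-0.061  0.093  0.009] F [-0.3  0.3 -1.6] open 0.0408 [0.5421 0.1512 0.1073] j6 0.373
```

Emit:
step_arm --rows "20 0 0 2 0;20 0 0 0 0"

```text
clock: 27.95
ee_pos: [0.5421, 0.1512, 0.1053]
tool_rot: [0.772, 0.636, -0.0, -0.0]
force: [-0.9, -0.5, -2.1]
opening: 0.0408
grasp_force: 30.0
```

Emit:
step_arm --rows "20 0 0 2 0;20 0 0 0 0"

```text
clock: 28.15
ee_pos: [0.5421, 0.1512, 0.1033]
tool_rot: [0.772, 0.636, -0.0, -0.0]
force: [0.1, -0.3, -0.9]
opening: 0.0405
grasp_force: 30.0
```

Emit:
step_arm --rows "20 0 0 2 0;20 0 0 0 0"

```text
clock: 28.35
ee_pos: [0.5421, 0.1512, 0.1013]
tool_rot: [0.772, 0.636, -0.0, -0.0]
force: [0.1, -0.2, -0.8]
opening: 0.0406
grasp_force: 30.0
```

Emit:
step_arm --rows "20 0 0 2 0;20 0 0 0 0"

```text
clock: 28.55
ee_pos: [0.5421, 0.1512, 0.0993]
tool_rot: [0.772, 0.636, -0.0, -0.0]
force: [-1.5, 0.6, -1.6]
opening: 0.0409
grasp_force: 30.0
```

Emit:
step_arm --rows "20 0 0 2 0;20 0 0 0 0"

```text
clock: 28.75
ee_pos: [0.5421, 0.1512, 0.0973]
tool_rot: [0.772, 0.636, -0.0, -0.0]
force: [1.1, -0.4, -1.6]
opening: 0.0407
grasp_force: 30.0
```

Emit:
step_arm --rows "20 0 0 2 0;20 0 0 0 0"

```text
clock: 28.95
ee_pos: [0.5421, 0.1512, 0.0953]
tool_rot: [0.772, 0.636, -0.0, -0.0]
force: [0.1, -0.2, -1.2]
opening: 0.0405
grasp_force: 30.0
```

Emit:
step_arm --rows "20 0 0 1.5 0;20 0 0 0 0"

```text
clock: 29.15
ee_pos: [0.5422, 0.1512, 0.0939]
tool_rot: [0.772, 0.636, -0.0, -0.0]
force: [0.2, -0.4, -1.1]
opening: 0.0402
grasp_force: 30.0
```

Emit:
step_arm --rows "20 0 0 1 0;20 0 0 0 0"

```text
clock: 29.35
ee_pos: [0.5424, 0.1513, 0.0934]
tool_rot: [0.772, 0.636, 0.0, 0.0]
force: [-1.0, 0.0, 0.5]
opening: 0.041
grasp_force: 30.0
```

Seated with a light 2 N contact at z≈0.0935, as predicted. I'll turn it clockwise, compensating for the grip offset.

Emit:
step_arm --rows "20 0 0.25 0 6;20 0 0.25 0 6;20 0 0.25 0 6;20 0 0.25 0 6;20 0 0.25 0 6;20 0 0 0 0"

```text
clock: 29.95
ee_pos: [0.5437, 0.1507, 0.0934]
tool_rot: [0.91, 0.414, 0.0, 0.0]
force: [-1.8, 0.0, 2.0]
opening: 0.0404
grasp_force: 30.0
```

```bash
python3 m.py
```

```text
29.95 yaw_y -41.09 M [-0.212  0.283 -0.017] F [-1.8  0.   2. ] open 0.0404 [0.5437 0.1507 0.0934] j6 0.897
```

Emit:
step_arm --rows "20 0 0.2 0 6;20 0 0.2 0 6;20 0 0.2 0 6;20 0 0.2 0 6;20 0 0.2 0 6;20 0 0.2 0 6;20 0 0.2 0 6;20 0 0.2 0 6;20 0 0 0 5;20 0 0 0 5;20 0 0 0 0;20 0 0 0 0"

```text
clock: 31.15
ee_pos: [0.5441, 0.1495, 0.0934]
tool_rot: [0.997, -0.076, -0.0, -0.0]
force: [-2.7, -0.2, 3.7]
opening: 0.0404
grasp_force: 30.0
```

```bash
python3 m.py
```

```text
31.15 yaw_y -98.74 M [-0.004  0.72  -0.062] F [-2.7 -0.2  3.7] open 0.0404 [0.5441 0.1495 0.0934] j6 1.9
```

Emit:
step_arm --rows "20 0 0 0 0.8;20 0 0 0 0;51 0 0 0 0;51 0 0 0 0;51 0 0 0 0;51 0 0 0 0"

```text
clock: 31.75
ee_pos: [0.5441, 0.1485, 0.0929]
tool_rot: [0.996, -0.085, -0.0, 0.001]
force: [-2.0, -4.5, 2.2]
opening: 0.0512
grasp_force: 2.4
```

```bash
python3 m.py; python3 -c "
from h import *
print(sensors.get_obs()['grasp_force'])"
```

```text
31.75 yaw_y -99.78 M [-0.826  0.482 -0.073] F [-2.  -4.5  2.2] open 0.0512 [0.5441 0.1485 0.0929] j6 1.918
2.4058478325605392
```

Emit:
step_arm --rows "53 0 0 0 0;53 0 0 0 0;53 0 0 0 0"

```text
clock: 32.05
ee_pos: [0.5442, 0.1491, 0.093]
tool_rot: [0.996, -0.085, -0.0, 0.0]
force: [-1.6, -4.6, 0.8]
opening: 0.0531
grasp_force: 2.4
```

```bash
python3 m.py
```

```text
32.05 yaw_y -99.79 M [-0.909  0.391  0.   ] F [-1.6 -4.6  0.8] open 0.0531 [0.5442 0.1491 0.093 ] j6 1.919
```

Emit:
step_arm --rows "93 0 0 0 0;93 0 0 0 0;93 0 0 0 0;93 0 0 0 0;93 0 0 0 0;93 0 0 0 0;93 0 0 -20 0;93 0 0 -40 0;93 -5 0 -39 0;93 0 0 0 0;93 0 0 0 0"

```text
clock: 33.15
ee_pos: [0.5401, 0.1505, 0.1936]
tool_rot: [0.996, -0.085, 0.001, -0.0]
force: [0.3, 0.3, -0.2]
opening: 0.0929
grasp_force: 0.0
```

```bash
python3 m.py; python3 - <<'E'
from h import *
import pickle
o=sensors.get_obs(); im=viewer.read_camera("wrist"); cv2.imwrite("pics/w10.png",im); pickle.dump(o,open("w10.pkl","wb"))
for n in ("w2","w10"):
    o=pickle.load(open(n+".pkl","rb")); im=cv2.imread(f"pics/{n}.png")
    g=cv2.cvtColor(im,cv2.COLOR_BGR2GRAY)
    a=np.radians(80.45); u=np.array([np.cos(a),np.sin(a)])
    # rectify the plane z=.084 (tooth top) about the port: rows = along tabs' x, columns = along tabs' y
    P=np.array([.5428,.1495]); x=np.array([u[1],-u[0]])
    s=np.arange(-48,48.1,.5)/1e3; t=np.arange(-20,20.1,.5)/1e3
    mp=np.array([[proj("wrist",(*(P+u*i+x*j),.086),o) for i in s] for j in t],np.float32)
    r=cv2.remap(g,mp[...,0],mp[...,1],cv2.INTER_LINEAR); cv2.imwrite(f"pics/{n}r.png",r)
    # profile along slots (|x|<4mm) 
    pr=r[32:49].astype(float).mean(0); print(n,pr[::2].astype(int).tolist())
E
```

```text
33.15 yaw_y -99.78 M [-0.023  0.149  0.007] F [ 0.3  0.3 -0.2] open 0.0929 [0.5401 0.1505 0.1936] j6 1.922Traceback (most recent call last):
  File "<stdin>", line 11, in <module>
  File "h.py", line 16, in proj
    c=viewer.calibration(name)
ValueError: time passes only in moves, steps and waits
```

```bash
sed -i 's/^def ray/_c={}\ndef cal(n):\n    if n not in _c: _c[n]=viewer.calibration(n)\n    return _c[n]\ndef ray/; s/c=viewer.calibration(name)/c=cal(name)/' h.py
cat > rect.py <<'E'
from h import *
import pickle
def rect(n):
    o=pickle.load(open(n+".pkl","rb")); g=cv2.cvtColor(cv2.imread(f"pics/{n}.png"),cv2.COLOR_BGR2GRAY)
    a=np.radians(80.45); u=np.array([np.cos(a),np.sin(a)]); P=np.array([.5428,.1495]); x=np.array([u[1],-u[0]])
    s=np.arange(-48,48.1,.5)/1e3; t=np.arange(-20,20.1,.5)/1e3
    mp=np.array([[proj("wrist",(*(P+u*i+x*j),.085),o) for i in s] for j in t],np.float32)
    return cv2.remap(g,mp[...,0],mp[...,1],cv2.INTER_LINEAR)
E
python3 - <<'E'
from rect import *
for n in ("w2","w10"):
    r=rect(n).astype(float)
    print(n)
    for j in range(16,66,6): print(-20+j/2, "L",r[j:j+6,:50:3].mean(0).astype(int).tolist(),"R",r[j:j+6,143::3].mean(0).astype(int).tolist())
E
```

```text
w2
-12.0 L [81, 86, 88, 88, 88, 88, 85, 88, 87, 87, 83, 74, 88, 111, 129, 125, 122] R [119, 119, 135, 149, 122, 84, 77, 88, 88, 89, 87, 87, 90, 89, 89, 87, 86]
-9.0 L [81, 85, 88, 88, 88, 88, 86, 87, 86, 86, 77, 74, 97, 124, 120, 110, 110] R [108, 111, 113, 139, 137, 94, 77, 87, 88, 88, 90, 94, 121, 124, 123, 119, 104]
-6.0 L [85, 90, 89, 89, 88, 89, 95, 97, 95, 95, 88, 89, 107, 118, 111, 110, 108] R [105, 109, 111, 112, 117, 110, 103, 108, 108, 108, 111, 138, 151, 152, 151, 145, 123]
-3.0 L [114, 135, 128, 129, 129, 127, 120, 132, 130, 130, 130, 130, 122, 112, 110, 109, 105] R [104, 105, 110, 111, 112, 124, 132, 132, 132, 131, 132, 140, 152, 152, 151, 145, 132]
0.0 L [111, 138, 147, 152, 151, 151, 137, 129, 131, 131, 131, 128, 121, 121, 121, 111, 104] R [104, 104, 117, 128, 128, 125, 127, 132, 136, 145, 150, 147, 152, 152, 150, 145, 136]
3.0 L [111, 138, 147, 152, 152, 151, 148, 181, 173, 125, 125, 125, 127, 131, 130, 113, 103] R [105, 105, 119, 132, 132, 133, 157, 168, 176, 193, 168, 151, 152, 152, 150, 146, 137]
6.0 L [112, 137, 146, 152, 153, 153, 151, 125, 95, 84, 81, 94, 123, 1
[... 1298 characters left out ...]
.0 L [87, 90, 92, 93, 93, 92, 150, 170, 145, 129, 114, 121, 125, 125, 122, 112, 111] R [122, 125, 141, 163, 121, 114, 86, 123, 145, 150, 132, 104, 114, 117, 92, 93, 87]
6.0 L [87, 91, 92, 93, 93, 92, 136, 154, 154, 163, 98, 111, 163, 143, 124, 121, 115] R [128, 144, 198, 187, 158, 132, 87, 157, 158, 158, 160, 143, 153, 150, 133, 135, 103]
9.0 L [115, 106, 109, 111, 117, 135, 138, 157, 161, 162, 144, 100, 185, 202, 162, 153, 163] R [201, 209, 207, 168, 149, 92, 128, 159, 152, 153, 140, 151, 153, 153, 151, 141, 120]
12.0 L [128, 140, 150, 155, 155, 154, 148, 156, 159, 162, 157, 132, 108, 177, 219, 223, 215] R [223, 205, 172, 156, 115, 132, 157, 158, 160, 149, 145, 155, 154, 153, 152, 142, 131]
```

Both teeth reach about 38 mm from the axis through the rim's slots, beyond the 34.5 mm wall, so the cartridge is locked. Next is a quick numeric check that the clogged one stands in the tray, then I hand in.

```bash
python3 - <<'E'
from h import *
import pickle
o=pickle.load(open("w6.pkl","rb")); im=cv2.imread("pics/w6.png"); u,v=318,198
g=cv2.cvtColor(im,cv2.COLOR_BGR2GRAY)[v-60:v+60,u-60:u+60]
m=cv2.adaptiveThreshold(g,1,cv2.ADAPTIVE_THRESH_MEAN_C,cv2.THRESH_BINARY_INV,15,15)
for c in cv2.findContours(m,cv2.RETR_EXTERNAL,cv2.CHAIN_APPROX_SIMPLE)[0]:
    (x,y),(w,h),a=cv2.minAreaRect(c)
    if cv2.contourArea(c)>15 and 12<max(w,h)<30: print(round(w,1),round(h,1),round(a),plane("wrist",x+u-60,y+v-60,.051,o)[:2].round(4))
E
```

```text
26.0 10.6 2 [ 0.5516 -0.1359]
4.0 17.0 90 [ 0.5505 -0.0799]
25.0 7.8 72 [ 0.5289 -0.0852]
3.0 15.0 90 [ 0.5516 -0.0732]
3.0 15.0 90 [ 0.5528 -0.066 ]
23.0 7.0 90 [ 0.6086 -0.0796]
15.1 3.9 6 [ 0.554  -0.0592]
15.0 3.0 0 [ 0.5552 -0.0518]
22.0 1.0 90 [ 0.5317 -0.0577]
10.0 27.5 12 [ 0.5732 -0.0639]
16.7 2.7 76 [ 0.5071 -0.0232]
```

The slots are level with the expected 7 mm pitch at the right height, so the clogged cartridge stands upright in the tray at about (0.553, −0.063).

```bash
python3 -c "
from rig import workorder
print(workorder.close_job())"
```

```text
the job is handed in; nothing more can be done
None
```

I handed in the job at about 33 s of the 70 s allowed, with the clogged cartridge upright in the tray and the fresh one seated and locked in the collar with both tabs sprung out; the hand-in returned no verdict.

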